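# Fold the empty meter stand flat

### The job

Two folding stands stand open on the bench: one carries the multimeter, the other is empty. Fold the back plate of the empty stand forward past its snap point so that it snaps down and lies flat over its base, and leave the stand with the meter standing open.

Things in the scene. Friction and masses are not known exactly. Their poses are not given: they have to be found in the camera images.
- plain_stand: Empty stand, fixed to the bench: dark base 150 (x) x 124 (y) mm, top at 10 mm, and an aluminium back plate 96 mm wide, 5 mm thick, a spring strut at y = +57 mm. Origin: centre of the base's underside; z up, +x to the rear. Hinge line along y at x = +60, 20 mm up. Open, the plate leans back 15 deg; top edge at x = +94, 146 mm up (130 from the hinge). Folded: level towards -x, 23 mm up.
- plain_stand_panel (a joint): Hinge of the empty stand's back plate, rad: 0 = open, grows as it folds forward (to the stand's -x), 1.83 = flat over the base. A spring holds it open, returns it below about 0.55, and snaps it flat by itself from about 0.75 on (plate then 62 deg above level). To start it, push its rear face with about 4 N, 65 mm above the hinge; less is needed as the snap point nears.
- meter_stand: The other stand: same sizes, origin and axes as the empty one, also open and fixed to the bench, but with the yellow and dark multimeter (154 x 80 x 50 mm) fixed upright on the front of its back plate, its top about 190 mm above the bench.
- meter_stand_panel (a joint): Hinge of the meter stand's back plate, rad: 0 = open, grows as it folds forward, 1.83 = folded. It starts open and stays open.

How it is judged:
By the outcome, as a careful person would: the job done as asked, in the order asked, and still so for the second after the job is handed in, with the robot touching nothing.
It also fails if it takes over 29 s, if anything falls off the work surface, if the arm or the gripper's body presses on something with over 40 N, if the wrist force passes 120 N, or if a joint passes its speed limit or range.

### The arm

A 7-joint arm with a two-finger parallel gripper is mounted at the origin on a cart in front of the work surface, level with it; the furniture and walls round the work are solid. World frame = base frame: x ahead of the robot, y to its left, z up, the work surface at z = 0. Lengths are in mm, angles in rad, forces in N, time in s.
With the tool pointing down it reaches from about 400 to 900 mm from the base axis. Payload 5.6 kg.
Tool frame: the origin (TCP) lies at the very end of the fingers, on their centre line; the grasp point (between the pads) lies tcp_to_grasp behind it (tcp_to_grasp is the distance from the TCP to the grasp point, in mm); z points along the fingers, y is the line along which they close (so a half turn about z gives the same grasp; the last joint's range is limited). The gripper opens to 92 mm and grips with 3 to 60 N. Pads are 20 mm wide; open, the fingers measure 128 mm over their backs; the gripper's body (75 mm by 189 mm) begins 69 mm behind the grasp point.
Start: joints at [1.153, 0.468, -0.012, 1.603, 0.006, 1.071, -0.056], TCP at [237.915, -604.902, 175.292] pointing down, gripper open.
Joint ranges: [-2.53, 2.53], [-0.31, 2.02], [-1.57, 1.55], [0.28, 2.44], [-1.29, 4.43], [0.15, 1.84], [-2.92, 2.92]. Speed limits (rad/s): [2.57, 2.57, 3.14, 3.14, 3.14, 3.14, 3.14].

### API

Orientations are given as a unit quaternion [x, y, z, w].
In Python, from station import * gives the robot as it stands. The module is installed in compiled form; this text tells all that it offers.
- The arm moves only by the shell command python3 -m creep 'ROWS' [FORCE]. ROWS is JSON, a list of rows, each an object with "turn": the turn, a rotation vector about the tool's x, y, z in degrees, a list of three; "delta_pos": the shift along the tool's x, y, z in m, a list of three; "claw": the finger opening in m, from 0 to 0.0919. In form: [{"turn": [ax, ay, az], "delta_pos": [x, y, z], "claw": claw}, ...]. A call has 1 to 8 rows; each row is the pose to reach, as a shift and turn from the pose commanded when the call began, along the tool's axes at that moment; what a row does not reach only later rows make up. A row lasts 1/8 s, in which the tool goes at most 62.5 mm and 10.7 degrees, less where a joint would pass 70% of its speed; a pose out of reach is approached as far as the arm can. A call with a gripper value outside its range is refused whole. The fingers move at their own pace and stop on an object; FORCE is the grip in N (left out, the last holds). Time passes only in rows, so rows that repeat a pose let the fingers close. It gives the time, the measured TCP pose, the force, the opening and the grip force at its end, in the units of the state.
- get_state(): the state, without advancing time (a new reading comes with each control period).
- get_image(name): name is "scene" or "top"; returns the picture (480x640x3 uint8, blue, green, red); there is no depth.
- camera_params(name): a dict with "camera_matrix" (3x3 intrinsics, pixels), "camera_from_world" (4x4, takes a point from world to camera coordinates). Camera axes: x right, y down, z forward; pixel columns grow to the right and rows downward; lengths in mm; the calibration is good to about 2 mm. A picture is of the moment at which its call begins. camera_params takes no time and is no camera call.
- close_job(): hands the job in; it is judged then, once.
The state is a dict: "clock": time; "joints": joint angles; "joint_vel": joint speeds; "joint_torque": joint torques, N m; "eef_pos": TCP position; "tool_rot": TCP orientation; "force": force on the tool from outside, world axes, zero at the start; "torque": the same for the moment, N m; "finger_gap": opening from 0.0 (shut) to 1.0 (fully open); "grasp_force": force on a finger pad.
Only numpy, scipy, OpenCV 4.12 (cv2) and the standard library are available. Lean on these libraries where they do the work, as an engineer would, in place of code of your own. Each camera call takes 0.05 s, during which the arm holds its last target. There are 200 camera calls.

## Working session

There is one attempt and no reset: what is moved stays moved. The work goes in short steps, Python scripts to look and compute and a shell command to move; the robot and the scene stay as the last step left them, time stands still between calls to the robot, and variables do not carry over. Pictures are saved under pics/ and viewed, at most 10 in all, crops included, and the job is handed in when it is done.

```bash
mkdir -p pics; python3 - <<'E'
from station import *
import cv2
for n in("scene","top"):
    cv2.imwrite(f"pics/{n}0.png",get_image(n)); p=camera_params(n); print(n,p["camera_matrix"],p["camera_from_world"])
s=get_state(); print(s["clock"],s["eef_pos"],s["tool_rot"],s["force"]); 
try: print(tcp_to_grasp)
except Exception as e: print(e)
E
```

```text
scene [[592.73376426   0.         317.82801239]
 [  0.         592.73376426 233.72205168]
 [  0.           0.           1.        ]] [[-7.20830070e-01 -6.92969287e-01 -1.40562343e-02  3.52479255e+02]
 [-3.37947393e-01  3.69095904e-01 -8.65771201e-01  2.49389354e+02]
 [ 6.05140950e-01 -6.19323648e-01 -5.00242590e-01  7.57917205e+02]
 [ 0.00000000e+00  0.00000000e+00  0.00000000e+00  1.00000000e+00]]
top [[435.6897679    0.         322.27611033]
 [  0.         435.6897679  241.63862038]
 [  0.           0.           1.        ]] [[-1.19476808e-03 -9.99870140e-01 -1.60709698e-02 -6.04485124e+01]
 [-9.85701963e-01  3.88539912e-03 -1.68453388e-01  5.28485258e+02]
 [ 1.68493955e-01  1.56399238e-02 -9.85578602e-01  8.10166879e+02]
 [ 0.00000000e+00  0.00000000e+00  0.00000000e+00  1.00000000e+00]]
0.1 [ 237.65270613 -604.38431253  174.42003791] [ 9.82496398e-01  1.86279916e-01 -2.12670854e-04 -7.58966695e-04] [ 0.14407702 -0.47601511  0.36293605]
18.700000000000003
```

View pics/scene0.png

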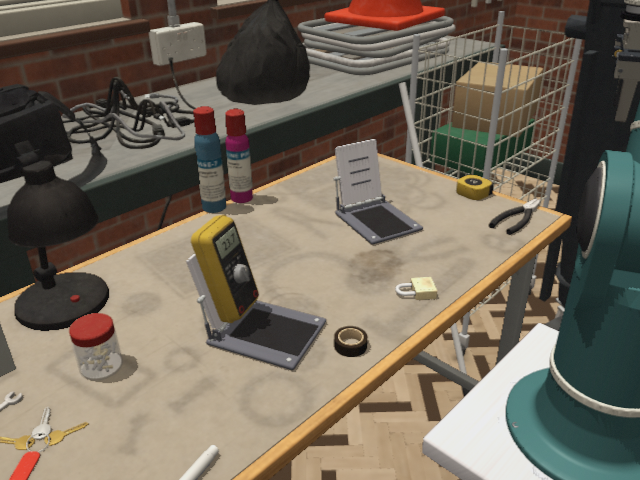

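View pics/top0.png

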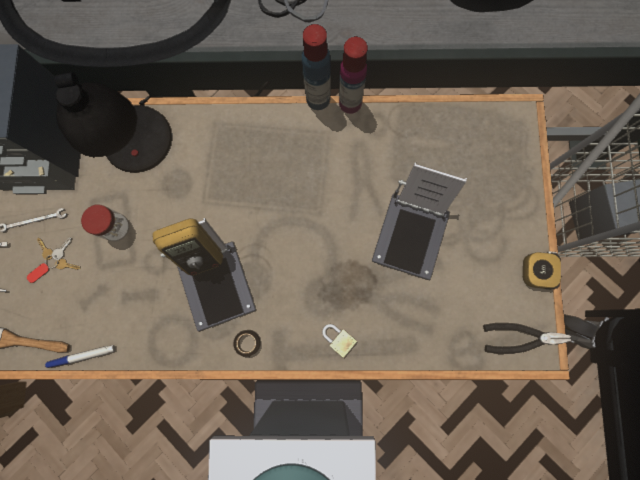

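```bash
python3 - <<'E'
import cv2
a=cv2.imread("pics/top0.png")[150:290,350:490]; b=cv2.imread("pics/scene0.png")[130:250,320:440]
a=cv2.resize(a,(400,400),interpolation=3);b=cv2.resize(b,(400,400),interpolation=3)
cv2.imwrite("pics/c.png",cv2.hconcat([a,b]))
E
```

```text
(no output)
```

View pics/c.png

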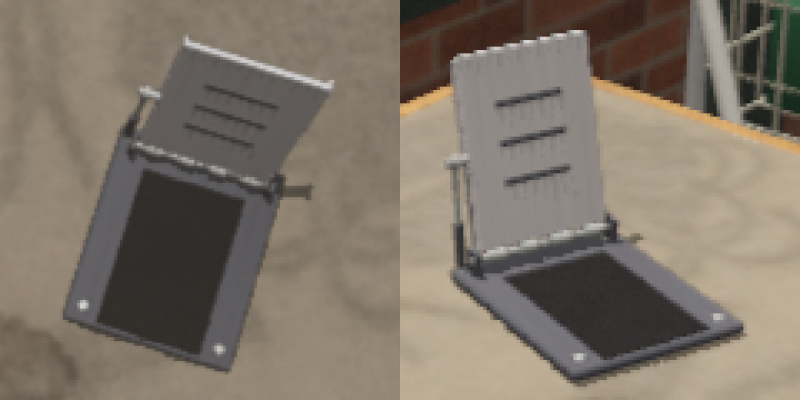

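```bash
cat > h.py <<'E'
from station import *
import numpy as np
from scipy.optimize import least_squares
from scipy.spatial.transform import Rotation as R
def proj(n,P):
    c=camera_params(n);T=c["camera_from_world"];q=(P@T[:3,:3].T+T[:3,3])@np.array(c["camera_matrix"]).T
    return q[:,:2]/q[:,2:]
E
python3 - <<'E'
from h import *
st=np.array([[-75,62,10],[-75,-62,10],[94,48,146],[94,-48,146]],float)
t=np.array([[65,318],[228,368],[186,40],[333,84]])/(400/140)+[350,150]
st2=np.array([[-75,62,10],[-75,-62,10],[75,62,10],[94,48,146],[94,-48,146]],float)
s=np.array([[577,374],[742,326],[452,272],[452,57],[585,32]])/(400/120)+[320,130]
W=lambda p,P:P@R.from_euler('z',p[2]).as_matrix().T+[p[0],p[1],0]
f=lambda p:np.r_[(proj("top",W(p,st))-t).ravel(),(proj("scene",W(p,st2))-s).ravel()]
r=least_squares(f,[550,-280,-.3]);print(r.x,np.degrees(r.x[2]),r.fun.round(1))
p=r.x
print(W(p,np.array([[60,0,20],[94,0,146],[77+3,0,83],[140,0,100]],float)).round(1))
S=get_state();M=R.from_quat(S["tool_rot"]).as_matrix();print(M.round(3))
E
```

```text
[ 4.45863990e+02 -3.12138109e+02 -2.89066261e-01] -16.562276766489287 [ 35.5  51.   39.8  51.6  39.7  55.1  42.9  55.  -54.8   3.5 -55.7   1.5
 -63.4   2.4 -60.    2.1 -62.6   0.6]
[[ 503.4 -329.2   20. ]
 [ 536.  -338.9  146. ]
 [ 522.5 -334.9   83. ]
 [ 580.1 -352.   100. ]]
[[ 0.931  0.366 -0.001]
 [ 0.366 -0.931  0.001]
 [-0.    -0.002 -1.   ]]
```

```bash
cat >> h.py <<'E'
st=np.array([[-75,62,10],[-75,-62,10],[94,48,146],[94,-48,146]],float)
t=np.array([[65,318],[228,368],[186,40],[333,84]])/(400/140)+[350,150]
st2=np.array([[-75,62,10],[-75,-62,10],[75,62,10],[94,48,146],[94,-48,146]],float)
s=(np.array([[577,374],[742,326],[452,272],[452,57],[585,32]])-[400,0])/(400/120)+[320,130]
W=lambda p,P:P@R.from_euler('z',p[2]).as_matrix().T+[p[0],p[1],0]
f=lambda p:np.r_[(proj("top",W(p,st))-t).ravel(),(proj("scene",W(p,st2))-s).ravel()]
r=least_squares(f,[550,-280,-.3]);p=r.x
E
python3 - <<'E'
from h import *
print(p,np.degrees(p[2]),r.fun.round(1))
print(W(p,np.array([[60,0,20],[94,0,146],[80,0,83],[140,0,100]],float)).round(1))
E
```

```text
[ 5.46177316e+02 -2.41910147e+02 -3.16705100e-01] -18.145865566589997 [-1.8 -0.4  0.4  1.1 -1.5 -0.3 -0.2  0.2 -0.3 -0.9  2.  -1.8 -0.8 -1.6
  0.7 -1.   0.2 -1.9]
[[ 603.2 -260.6   20. ]
 [ 635.5 -271.2  146. ]
 [ 622.2 -266.8   83. ]
 [ 679.2 -285.5  100. ]]
```

```bash
python3 - <<'E'
from h import *
S=get_state();M=R.from_quat(S["tool_rot"]).as_matrix();e=S["eef_pos"]
for w in ([380,-430,220],[540,-360,220],W(p,np.array([[145,0,210.]]))[0],W(p,np.array([[145,0,100.]]))[0]): print(np.round(w),((M.T@(np.array(w)-e))/1000).round(3))
E
```

```text
[ 380 -430  220] [ 0.196 -0.11  -0.045]
[ 540 -360  220] [ 0.371 -0.117 -0.045]
[ 684. -287.  210.] [ 0.531 -0.132 -0.035]
[ 684. -287.  100.] [ 0.531 -0.132  0.075]
```

```bash
python3 -m creep '[{"turn":[0,0,0],"delta_pos":[0.05,-0.03,-0.025],"claw":0},{"turn":[0,0,0],"delta_pos":[0.098,-0.055,-0.045],"claw":0},{"turn":[0,0,0],"delta_pos":[0.147,-0.083,-0.045],"claw":0},{"turn":[0,0,0],"delta_pos":[0.196,-0.11,-0.045],"claw":0},{"turn":[0,0,10],"delta_pos":[0.24,-0.112,-0.045],"claw":0},{"turn":[0,0,20],"delta_pos":[0.285,-0.114,-0.045],"claw":0},{"turn":[0,0,30],"delta_pos":[0.33,-0.116,-0.045],"claw":0},{"turn":[0,0,39.5],"delta_pos":[0.371,-0.117,-0.045],"claw":0}]' 10
python3 - <<'E'
from h import *
S=get_state();M=R.from_quat(S["tool_rot"]).as_matrix();e=S["eef_pos"];print(e,S["joints"],S["force"],S["finger_gap"],np.degrees(np.arctan2(M[1,0],M[0,0])))
for w in (W(p,np.array([[145,0,210.]]))[0],W(p,np.array([[145,0,100.]]))[0]): print(np.round(w),((M.T@(np.array(w)-e))/1000).round(3))
E
```

```text
clock: 1.1
eef_pos: [541.5, -359.1, 219.8]
tool_rot: [0.987, -0.159, -0.0, -0.0]
force: [-0.1, 0.1, 0.1]
finger_gap: 0.153
grasp_force: 0.0
[ 541.52114514 -359.11406316  219.76594462] [ 0.55735841  0.43080038 -0.03200237  1.55417627  0.01455022  1.157707
 -1.36801554] [-0.12853408  0.10129145  0.13989494] 0.15307116397145856 -18.314285834544584
[ 684. -287.  210.] [ 0.113 -0.113  0.01 ]
[ 684. -287.  100.] [ 0.113 -0.113  0.12 ]
```

```bash
python3 -m creep '[{"turn":[0,0,0],"delta_pos":[0.04,-0.03,0],"claw":0},{"turn":[0,0,0],"delta_pos":[0.08,-0.07,0],"claw":0},{"turn":[0,0,0],"delta_pos":[0.113,-0.113,0],"claw":0},{"turn":[0,0,0],"delta_pos":[0.113,-0.113,0.03],"claw":0},{"turn":[0,0,0],"delta_pos":[0.113,-0.113,0.06],"claw":0},{"turn":[0,0,0],"delta_pos":[0.113,-0.113,0.09],"claw":0},{"turn":[0,0,0],"delta_pos":[0.113,-0.113,0.12],"claw":0},{"turn":[0,0,0],"delta_pos":[0.113,-0.113,0.12],"claw":0}]'
python3 - <<'E'
from h import *
import cv2
S=get_state();M=R.from_quat(S["tool_rot"]).as_matrix();e=S["eef_pos"];print(S["joints"])
w=W(p,np.array([[145,0,100.]]))[0]; print(((M.T@(w-e))/1000).round(3))
cv2.imwrite("pics/d.png",cv2.hconcat([cv2.resize(get_image("top")[100:300,340:540],(400,400)),cv2.resize(get_image("scene")[60:260,290:490],(400,400))]))
E
```

```text
clock: 2.1
eef_pos: [680.4, -286.9, 96.7]
tool_rot: [0.988, -0.157, -0.003, -0.001]
force: [0.6, -0.7, -0.1]
finger_gap: 0.001
grasp_force: 0.0
[ 0.38520045  0.69631788 -0.05009668  1.40673777  0.03709226  1.04612061
 -1.55745575]
[ 0.003 -0.001 -0.003]
```

View pics/d.png

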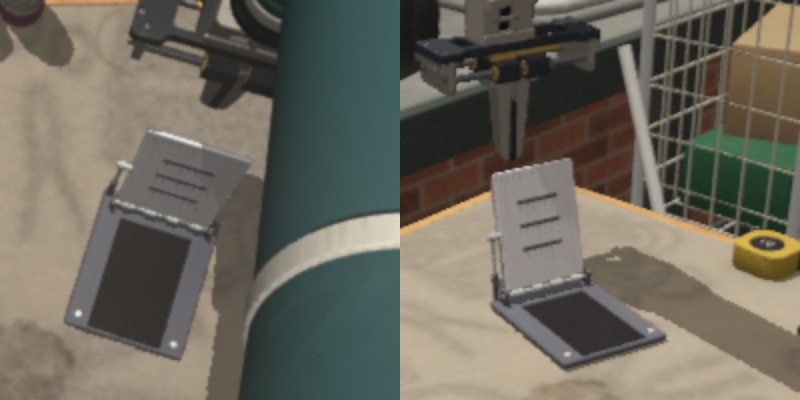

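```bash
python3 - <<'E'
from h import *
P=np.array([[680.4,-286.9,96.7],[680.4,-286.9,185]])
print((proj("top",P)-[340,100])*2,(proj("scene",P)-[290,60])*2)
E
```

```text
[[201.18981701 114.71852078]
 [227.41942792  77.27854238]] [[109.9390311  192.14854304]
 [110.67731642 114.457898  ]]
```

```bash
python3 -m creep '[{"turn":[0,0,0],"delta_pos":[-0.015,0,0],"claw":0},{"turn":[0,0,0],"delta_pos":[-0.03,0,0],"claw":0},{"turn":[0,0,0],"delta_pos":[-0.04,0,0],"claw":0},{"turn":[0,0,0],"delta_pos":[-0.05,0,0],"claw":0},{"turn":[0,0,0],"delta_pos":[-0.06,0,0],"claw":0},{"turn":[0,0,0],"delta_pos":[-0.07,0,0],"claw":0},{"turn":[0,0,0],"delta_pos":[-0.08,0,0],"claw":0},{"turn":[0,0,0],"delta_pos":[-0.09,0,0],"claw":0}]'
```

```text
clock: 3.2
eef_pos: [596.0, -259.4, 99.7]
tool_rot: [0.988, -0.157, -0.001, -0.0]
force: [1.2, -0.3, -1.2]
finger_gap: 0.005
grasp_force: 0.5
```

```bash
python3 - <<'E'
from h import *
import cv2
cv2.imwrite("pics/e.png",cv2.hconcat([cv2.resize(get_image("top")[100:300,340:540],(400,400)),cv2.resize(get_image("scene")[60:260,290:490],(400,400))]))
E
```

```text
(no output)
```

View pics/e.png

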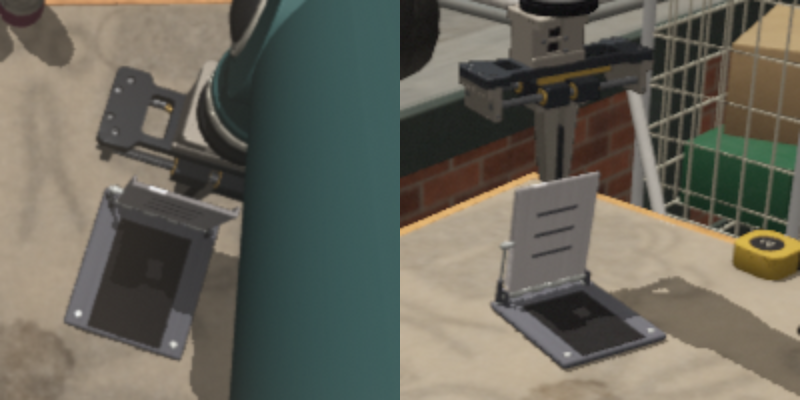

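The plate (left crop 175,200; right crop 555,235) now leans forward ahead of the fingers, at low force. I'll keep pushing.

```bash
python3 -m creep '[{"turn":[0,0,0],"delta_pos":[-0.01,0,0],"claw":0},{"turn":[0,0,0],"delta_pos":[-0.02,0,0],"claw":0},{"turn":[0,0,0],"delta_pos":[-0.03,0,0],"claw":0},{"turn":[0,0,0],"delta_pos":[-0.04,0,0],"claw":0},{"turn":[0,0,0],"delta_pos":[-0.045,0,0],"claw":0},{"turn":[0,0,0],"delta_pos":[-0.045,0,0],"claw":0},{"turn":[0,0,0],"delta_pos":[-0.045,0,0],"claw":0}]'
python3 - <<'E'
from h import *
import cv2
cv2.imwrite("pics/f.png",cv2.hconcat([cv2.resize(get_image("top")[100:300,340:540],(400,400)),cv2.resize(get_image("scene")[60:260,290:490],(400,400))]))
E
```

```text
clock: 4.18
eef_pos: [554.7, -246.1, 100.4]
tool_rot: [0.988, -0.157, 0.0, 0.0]
force: [-0.2, 0.2, -0.7]
finger_gap: 0.004
grasp_force: 0.0
```

View pics/f.png

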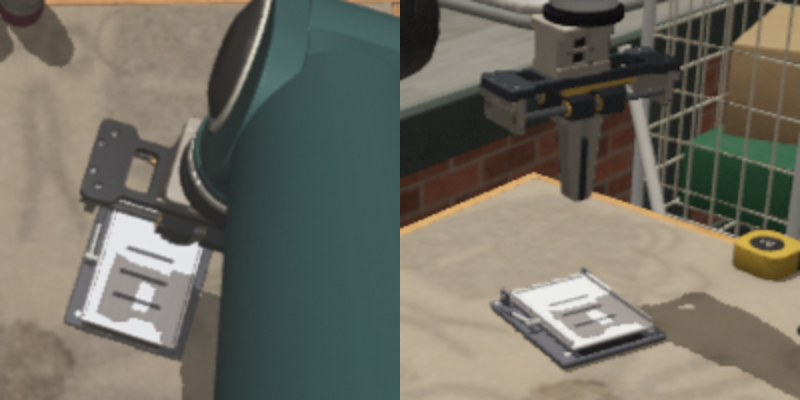

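The plate has snapped flat over the base (right crop around 580,310). I'll retreat upward and check the final scene.

```bash
python3 -m creep '[{"turn":[0,0,0],"delta_pos":[0,0,-0.03],"claw":0},{"turn":[0,0,0],"delta_pos":[0,0,-0.06],"claw":0},{"turn":[0,0,0],"delta_pos":[0,0,-0.09],"claw":0},{"turn":[0,0,0],"delta_pos":[0,0,-0.12],"claw":0},{"turn":[0,0,0],"delta_pos":[0,0,-0.12],"claw":0},{"turn":[0,0,0],"delta_pos":[0,0,-0.12],"claw":0}]'
python3 - <<'E'
from h import *
import cv2
q=W(p,np.array([[-70,48,25.],[-70,-48,25]]));print(proj("scene",q).round())
cv2.imwrite("pics/g.png",get_image("scene"))
E
```

```text
clock: 5.03
eef_pos: [553.9, -245.8, 219.3]
tool_rot: [0.988, -0.157, -0.001, -0.0]
force: [0.4, -0.9, 0.1]
finger_gap: 0.007
grasp_force: 0.0
[[378. 232.]
 [418. 220.]]
```

View pics/g.png

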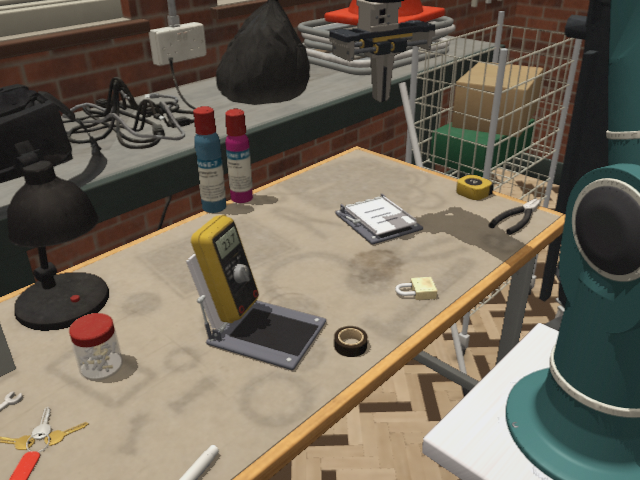

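The empty stand lies flat at (380,217). The meter stand is still open at (240,280), and the gripper is clear of both.

```bash
python3 -c "
from station import *
print(close_job())"
```

```text
the job is handed in; nothing more can be done
None
```

The empty stand's back plate snapped down and lies flat over its base, the meter stand is still open and was never touched, and the job was handed in at about 5 s with the gripper clear.

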